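# Show the wear gauge to the inspection camera

## Task

Take the clear dust cover off the wear gauge and hang it by its orange handle on the hook of the stand. Then take the gauge block out of its nest and show it to the inspection camera: level, knurled screw on top, its plain end (the end farther from the screw) square to the lens and centred in front of it, ten centimetres from the glass. Finish while still holding it there, do not touch the camera, and leave the wax, mug and stone where they are.

Things in the scene. Friction and masses are not known exactly. Their poses are not given: they have to be found in the camera images.
- cover: loose clear plastic dust cover, open below, 86 (x) x 56 (y) x 38 mm, walls 3, orange strip round its foot, 0.12 kg; same both ways round. Origin at the centre of its underside, z up. On top an orange bail handle and, on that, a solid orange finger tab 14 (x) x 26 (y) mm from z = 85 to 111: grip it from above across y. It stands over the gauge on the nest's plate, its x roughly along the nest's x
- cover_bail (a point): underside of the point of the cover's bail handle, (0, 0, 80) mm in the cover's frame; this rests on the hook. The bail is a pointed arch of 6 mm rod in the cover's y-z plane, its opening 40 mm wide and 42 mm high over the cover's top; the hook goes through it along x
- hook_stand: fixed stand: dark base disc 90 mm across, thin post to z = 192 mm, from whose top a hook of 8 mm rod points along the stand's -x, dips to a seat 58 mm from the post axis and turns up to a red-tipped end 86 mm from the post axis, its top at z = 209 mm. Origin at the centre of the base's underside, z up
- hook_seat (a point): top of the rod at the lowest point of the hook, (-58, 0, 180) mm in the stand's frame; same axes as the stand: -x towards the hook's end, y across the hook. The cover hangs with its y along this y
- nest: fixed aluminium plate 120 (x) x 90 (y) x 6 mm with two black U-shaped sockets (10 mm high, 35 mm across y) that embrace the last 7 mm of the gauge at each end with 1.5 mm play and leave its sides free in the middle. Origin at the centre of its underside, z up; the gauge lies along its x, plain end towards +x
- gauge: loose grey metal wear gauge block 22 (x) x 50 (y) x 18 (z) mm, with a knurled screw 14 mm across and 10 mm high on its top at y = -10 mm; about 0.11 kg. Origin at the centre of its underside, which lies 6 mm above the worktop while it is in the nest; the plain end is the +y end. Grip it across x (22 mm) at its middle
- gauge_face (a point): centre of the gauge's plain end face, (0, 25, 9) mm in the gauge's frame
- inspection_camera: fixed inspection camera: grey box 60 x 44 x 44 mm (top at z = 217 mm) with a round black lens, on a post on a dark 90 x 90 mm base, looking level along its own -x. Origin at the centre of the base's underside, z up
- lens (a point): centre of the glass of the lens, (-48, 0, 195) mm in the camera's frame; same axes: the camera looks along -x, z up
- wax_yellow: yellow block of wax, 34 x 59 x 20 mm; origin at the centre of its underside; leave alone
- mug: white dotted mug, 82 x 114 x 91 mm; origin at the centre of its underside; leave alone
- stone_1: grey sharpening stone, 25 x 60 x 13 mm; origin at the centre of its underside; leave alone

How it is judged (in metres and radians):
On the way:
1. the cover hangs by its handle on the hook, let go (distance between cover_bail and hook_seat below 0.03 m and angle between cover's own z axis and vertical below 0.5 rad and contact force between cover and hook_stand above 0.3 N and contact force between cover and the arm below 0.1 N and contact force between cover and the fingers below 0.1 N and linear speed of cover below 0.08 m/s), for 0.3 s.
At the end, for the whole second after the job is handed in: cover hanging free and still on the hook (handle within 30 mm of the seat, tilt under 0.5 rad); gauge held still by the fingers only, plain end to the lens: face 80 to 120 mm from the glass, within 15 mm of the lens axis sideways and in height, aligned and level within 0.17 rad, screw up (all of step 1 and x of gauge_face in the frame of lens between -0.12 and -0.08 m and y of gauge_face in the frame of lens between -0.015 and 0.015 m and z of gauge_face in the frame of lens between -0.015 and 0.015 m and x of gauge in the frame of lens below -0.1 m and angle between the y axis of gauge and the x axis of lens, either way round below 0.17 rad and angle between gauge's own z axis and vertical below 0.17 rad and contact force between gauge and the fingers above 1 N and linear speed of gauge below 0.03 m/s and contact force between gauge and inspection_camera below 0.1 N); the arm keeps its last pose, push and grip.
It fails at once if the camera is touched (contact force between inspection_camera and the arm above 1 N or contact force between inspection_camera and the fingers above 1 N or contact force between inspection_camera and gauge above 1 N or contact force between inspection_camera and cover above 1 N).
It fails at once if the wax_yellow is disturbed (distance of wax_yellow from where it was at the start of the episode above 0.03 m).
It fails at once if the mug is disturbed (distance of mug from where it was at the start of the episode above 0.03 m).
It fails at once if the stone_1 is disturbed (distance of stone_1 from where it was at the start of the episode above 0.03 m).
It also fails if it takes over 54 s, if anything falls off the work surface, if the arm or the gripper's body presses on something with over 40 N, if the wrist force passes 120 N, or if a joint passes its speed limit or range.

## Robot

A 6-joint arm with a two-finger parallel gripper is mounted at the origin on a cart in front of the work surface, level with it; the furniture and walls round the work are solid. World frame = base frame: x ahead of the robot, y to its left, z up, the work surface at z = 0. Lengths are in mm, angles in rad, forces in N, time in s.
With the tool pointing down it reaches from about 300 to 775 mm from the base axis. Payload 14.6 kg.
Tool frame: the origin (TCP) lies between the finger pads; the fingertips stand ahead of it and the grasp point (between the pads) lies 11 mm behind it (manip.finger_overhang is the z of the fingertips in the tool frame, in mm); z points along the fingers, y is the line along which they close (so a half turn about z gives the same grasp; the last joint's range is limited). The gripper opens to 94 mm and grips with 3 to 60 N. Pads are 16 mm wide; open, the fingers measure 119 mm over their backs; the gripper's body (75 mm by 177 mm) begins 78 mm behind the grasp point.
Start: joints at [-1.381, 0.3, 1.521, -0, 1.321, -0.067], TCP at [139.686, -531.956, 184.646] pointing down, gripper open.
Joint ranges: [-3.03, 3.03], [-0.79, 2.21], [0.23, 2.52], [-1.04, 4.18], [0, 3.07], [-2.55, 2.55]. Speed limits (rad/s): [2.22, 2.22, 2.57, 3.14, 3.14, 3.14].

## Interface

Orientations are given as [roll, pitch, yaw] about the fixed x, y, z axes, in that order (R = Rz(yaw) Ry(pitch) Rx(roll)).
In Python, from cell import manip gives the robot as it stands.
- The arm moves only by the tool jog_arm, never from a script. Its argument "series" is a list of rows, each a list of 7 numbers: the shift along the world's x, y, z as a fraction of full scale, then the turn, a rotation vector about the world's x, y, z as a fraction of full scale, then the closure, from 0 (fully open) to 1 (shut). In form: [[dx, dy, dz, wx, wy, wz, fingers], ...]. A call has 1 to 8 rows; each row is the pose to reach, as a shift and turn from the pose commanded when the call began; what a row does not reach only later rows make up. Full scale, the value 1, is 120 mm for a shift and 90 degrees for a turn. A row lasts 1/12 s, in which the tool goes at most 41.7 mm and 7.16 degrees, less where a joint would pass 70% of its speed; a pose out of reach is approached as far as the arm can. A call with a number of a shift or a turn outside -1 to 1 is refused whole. A call with a gripper value outside its range is refused whole. The fingers move at their own pace and stop on an object; "grip_force" is the grip in N (left out, the last holds). Time passes only in rows, so rows that repeat a pose let the fingers close. It gives the time, the measured TCP pose, the force, the opening and the grip force at its end, in the units of the state.
- manip.read_state(): the state, without advancing time (a new reading comes with each control period).
- manip.camera(name): name is "side" or "top" or "wrist"; returns a dict with "frame" (400x640x3 uint8, red, green, blue), "vfov" (degrees; the focal length in pixels is half the picture's height over the tangent of half this angle, whatever the lens; pixels are square), "cx", "cy" (the principal point, pixels), "R" (3x3) and "t" (3): a world point X has camera coordinates R X + t; the wrist camera has in their place "hand_eye" (4x4, takes a point from camera to tool coordinates, whose origin is the TCP and whose axes are the flange's). Camera axes: x right, y down, z forward; pixel columns grow to the right and rows downward; lengths in mm; the calibration is good to about 2 mm. A picture is of the moment at which its call begins: read the wrist's pose just before it. There is no depth.
- manip.sign_off(): hands the job in; it is judged then, once.
The state is a dict: "clock": time; "joints": joint angles; "qd": joint speeds; "effort": joint torques, N m; "eef_pos": TCP position; "eef_rot": TCP orientation; "wrist_force": force on the tool from outside, world axes, zero at the start; "moment": the same for the moment, N m; "finger_gap": finger opening in mm; "finger_force": force on a finger pad.
Only numpy, scipy, OpenCV 4.12 (cv2) and the standard library are available. Lean on these libraries where they do the work, as an engineer would, in place of code of your own. Each camera call takes 0.05 s, during which the arm holds its last target. There are 200 camera calls.

## Working session

There is one attempt and no reset: what is moved stays moved. The work goes in short steps, Python scripts to look and compute and a tool call to move; the robot and the scene stay as the last step left them, time stands still between calls to the robot, and variables do not carry over. Pictures are saved under pics/ and viewed, at most 10 in all, crops included, and the job is handed in when it is done.

Besides the shell and the picture viewer there is one more tool, called after ">>>" as name(argument=value, ...) on one line, values as JSON. jog_arm: Moves the arm, as the interface text tells. Its arguments: {"type":"object","properties":{"series":{"type":"array"},"grip_force":{"type":"number"}},"required":["series"]}

```bash
mkdir -p pics; ls
cat > h.py <<'E'
import numpy as np, cv2
from cell import manip
from scipy.spatial.transform import Rotation as Ro
def f(c): return 200/np.tan(np.radians(c["vfov"])/2)
def ext(c,s=None):
    if "R" in c: return np.array(c["R"]),np.array(c["t"]).ravel()
    H=np.array(c["hand_eye"]); T=np.eye(4); T[:3,:3]=Ro.from_euler("xyz",s["eef_rot"]).as_matrix(); T[:3,3]=s["eef_pos"]
    M=np.linalg.inv(T@H); return M[:3,:3],M[:3,3]
def ray(c,R,t,u,v):
    d=R.T@np.array([(u-c["cx"])/f(c),(v-c["cy"])/f(c),1]); return -R.T@t,d/np.linalg.norm(d)
def onz(c,R,t,u,v,z):
    o,d=ray(c,R,t,u,v); return o+d*(z-o[2])/d[2]
def proj(c,R,t,X):
    p=R@np.array(X)+t; return np.array([f(c)*p[0]/p[2]+c["cx"],f(c)*p[1]/p[2]+c["cy"]])
def tri(rays):
    A=0;b=0
    for o,d in rays:
        P=np.eye(3)-np.outer(d,d);A=A+P;b=b+P@o
    return np.linalg.solve(A,b)
def shot(n,save=None):
    s=manip.read_state(); c=manip.camera(n)
    if save: cv2.imwrite("pics/"+save,c["frame"][:,:,::-1])
    return c,*ext(c,s)
E
python3 - <<'E'
from h import *
for n in("top","side"):
    c,R,t=shot(n,n+"0.png"); print(n,c["vfov"],c["cx"],c["cy"],(-R.T@t).round(),R.round(2).tolist())
    np.savez(n+"0.npz",frame=c["frame"],vfov=c["vfov"],cx=c["cx"],cy=c["cy"],R=R,t=t)
print(manip.finger_overhang,manip.read_state())
E
```

```text
pics
top 50.909083090785344 319.7378743484524 209.47264247097183 [ 326.  -21. 1309.] [[-0.03, -1.0, -0.02], [-0.98, 0.03, -0.17], [0.17, 0.01, -0.98]]
side 55.44382395587059 324.0609419299473 200.1244046145858 [  341. -1031.   658.] [[0.99, -0.15, 0.03], [-0.04, -0.44, -0.9], [0.14, 0.88, -0.44]]
8.0 {'clock': 0.1, 'joints': array([-1.38059522e+00,  3.00417700e-01,  1.52150267e+00, -1.34111692e-06,
        1.32069431e+00, -6.66000352e-02]), 'qd': array([ 0.0019757 , -0.00208079, -0.00206614,  0.00154914, -0.00112334,
        0.00073201]), 'effort': array([ 5.62885507e-04, -5.32644582e+01, -3.53284228e+01,  7.09133665e-02,
        2.34739407e-02, -6.30713862e-05]), 'eef_pos': array([ 139.64293509, -531.71983588,  184.1488021 ]), 'eef_rot': array([-3.14057281e+00, -6.67199715e-05,  2.56801439e-01]), 'wrist_force': array([0.23300637, 0.58185219, 0.07544374]), 'moment': array([-0.01057007, -0.01926291, -0.00844156]), 'finger_force': 0.0, 'finger_gap': 94.05010693293738}
```

View pics/top0.png

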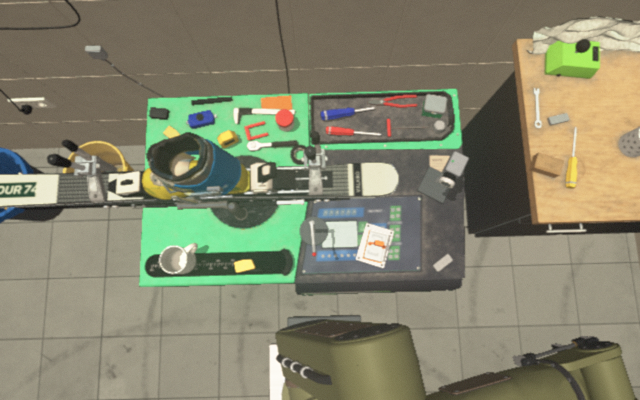

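View pics/side0.png

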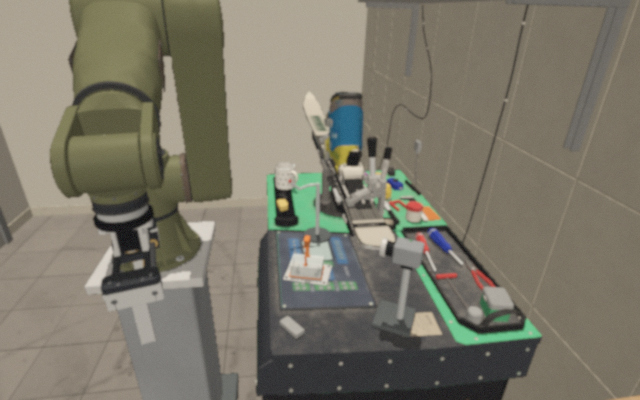

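The top view shows the nest and cover near (375,243), the inspection camera at (455,165), the stone at (444,262) and the hook stand near (313,235). In the side view the orange handle is at (307,243) and the lens at (386,248). I'll enlarge both.

Run:
```python
import cv2
a=cv2.imread("pics/top0.png")[140:290,285:485]; b=cv2.imread("pics/side0.png")[170:340,265:445]
cv2.imwrite("pics/tc.png",cv2.resize(a,None,fx=4,fy=4,interpolation=2))
cv2.imwrite("pics/sc.png",cv2.resize(b,None,fx=3.5,fy=3.5,interpolation=2))
```

```text
(no output)
```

View pics/tc.png

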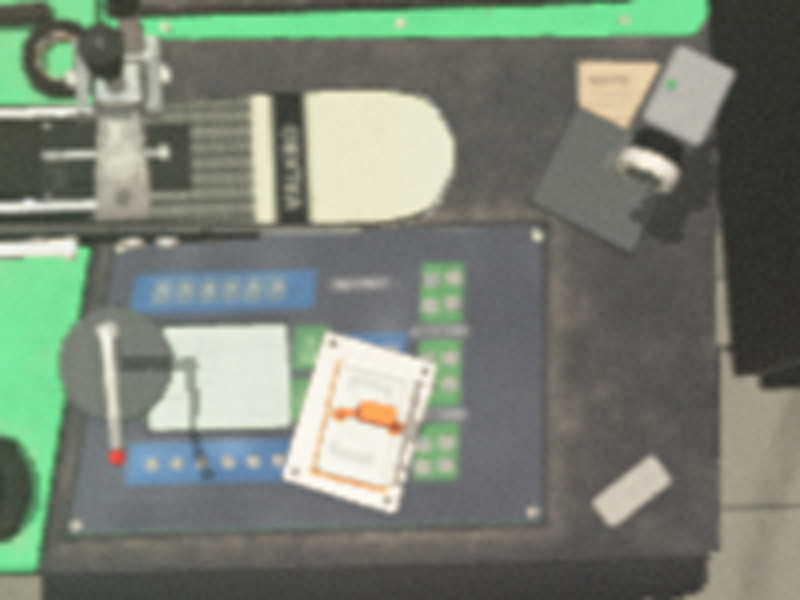

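View pics/sc.png

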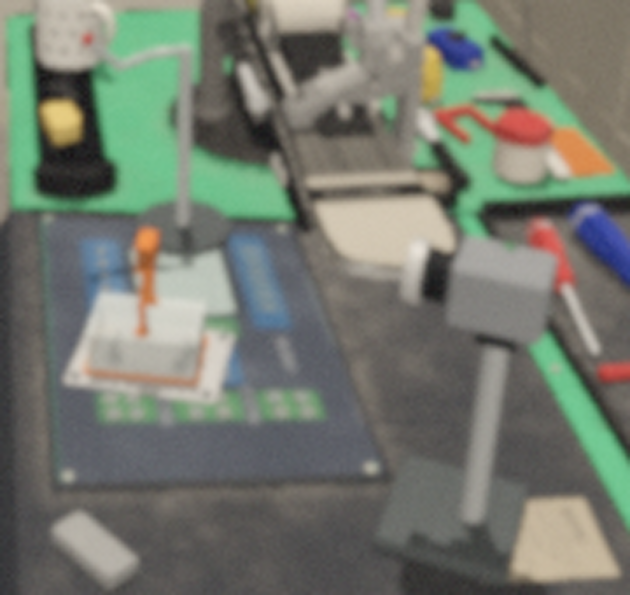

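The crops show the nest plate corners, the cover's orange bail, the hook with its red tip at crop (117,457), the stand disc at (115,363), and the lens at about (650,165) on the tilted camera box. Next I'll turn these pixels into positions.

Run:
```python
from h import *
T=dict(np.load("top0.npz"));S=dict(np.load("side0.npz"))
tp=lambda x,y:(285+x/4,140+y/4); sp=lambda x,y:(265+x/3.5,170+y/3.5)
zt=lambda p,z:onz(T,T["R"],T["t"],*tp(*p),z)
zs=lambda p,z:onz(S,S["R"],S["t"],*sp(*p),z)
def tr(a,b): return tri([ray(T,T["R"],T["t"],*tp(*a)),ray(S,S["R"],S["t"],*sp(*b))]).round(1)
N=np.array([zt(p,6)[:2] for p in[(330,332),(437,365),(395,513),(285,478)]]);print("nest",N.round(),N.mean(0),[np.linalg.norm(N[i]-N[i-1]).round() for i in range(4)])
e=(N[0]-N[3]+N[1]-N[2]);print("nest x axis deg",np.degrees(np.arctan2(e[1],e[0])))
print("nest side check",zs((65,382),6),zs((220,402),6))
print("stone",zt((632,490),13)); print("disc",zt((116,363),5),zs((185,225),5))
print("post top",tr((107,330),(185,50))); print("red",tr((117,457),(103,60)),zt((117,457),205))
print("tab",tr((378,410),(147,235)),zt((378,411),117))
print("lens",tr((645,175),(408,272)),zt((645,175),195))
B=[zt(p,217) for p in[(683,45),(737,73),(697,147),(640,115)]];print("box",np.array(B).round())
print("base",np.array([zt(p,10) for p in[(533,203),(632,252),(580,108)]]).round())
```

```text
nest [[ 508. -154.]
 [ 480. -235.]
 [ 367. -197.]
 [ 396. -114.]] [ 437.94787677 -174.84995861] [np.float64(119.0), np.float64(87.0), np.float64(119.0), np.float64(88.0)]
nest x axis deg -19.262167696052554
nest side check [ 370.27578768 -196.74468285    6.        ] [ 485.92515291 -234.39703378    6.        ]
stone [ 379.06924317 -376.79600027   13.        ]
disc [489.25306541  14.16442737   5.        ] [493.6192488   24.97851546   5.        ]
post top [488.8  14.7 188.7]
red [410.5  10.1 183.9] [402.23883027   9.76166632 205.        ]
tab [ 435.9 -173.1  120.5] [ 435.42927851 -173.53734967  117.        ]
lens [ 582.3 -352.2  194.5] [ 582.70167927 -352.15704436  195.        ]
box [[ 666. -378.  217.]
 [ 646. -413.  217.]
 [ 596. -382.  217.]
 [ 619. -346.  217.]]
base [[ 606. -318.   10.]
 [ 564. -392.   10.]
 [ 682. -360.   10.]]
```

>>> jog_arm(series=[[0.8, 0.98, 0.3, 0, 0, -0.12, 0], [0.8, 0.98, 0.3, 0, 0, -0.12, 0], [0.8, 0.98, 0.3, 0, 0, -0.12, 0], [0.8, 0.98, 0.3, 0, 0, -0.12, 0], [0.8, 0.98, 0.3, 0, 0, -0.12, 0], [0.8, 0.98, 0.3, 0, 0, -0.12, 0]], grip_force=40)

```text
clock: 0.6
eef_pos: [236.5, -413.7, 221.1]
eef_rot: [3.141, -0.0, 0.071]
wrist_force: [0.3, -1.2, -0.9]
finger_gap: 94.3
finger_force: 0.0
```

>>> jog_arm(series=[[0.8, 0.98, 0.4, 0, 0, -0.12, 0], [0.8, 0.98, 0.4, 0, 0, -0.12, 0], [0.8, 0.98, 0.4, 0, 0, -0.12, 0], [0.8, 0.98, 0.4, 0, 0, -0.12, 0], [0.8, 0.98, 0.4, 0, 0, -0.12, 0], [0.8, 0.98, 0.4, 0, 0, -0.12, 0], [0.8, 0.98, 0.4, 0, 0, -0.12, 0]])

```text
clock: 1.18
eef_pos: [331.1, -297.6, 267.9]
eef_rot: [-3.141, 0.001, -0.121]
wrist_force: [0.5, -0.5, -1.1]
finger_gap: 93.8
finger_force: 0.0
```

Run:
```python
from h import *
c,R,t=shot("wrist","w1.png"); print(np.round(c["hand_eye"],2),c["vfov"],manip.read_state()["eef_pos"],(-R.T@t))
np.savez("w1.npz",frame=c["frame"],vfov=c["vfov"],cx=c["cx"],cy=c["cy"],R=R,t=t)
```

```text
[[  -0.     -0.97   -0.23   66.07]
 [   1.     -0.     -0.     -0.57]
 [   0.     -0.23    0.97 -199.62]
 [   0.      0.      0.      1.  ]] 68.31006710472195 [ 330.82879722 -297.75989248  267.80304934] [ 396.93717899 -305.10227622  467.42309564]
```

View pics/w1.png

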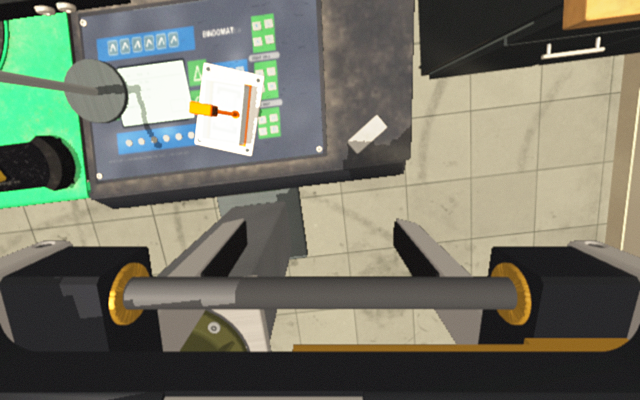

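The wrist view shows the cover at (228,110) with its orange tab at (203,109), and the stand disc at (97,92). I'll move closer for a second view.

>>> jog_arm(series=[[0.45, 0.98, 0.2, 0, 0, -0.12, 0], [0.45, 0.98, 0.2, 0, 0, -0.12, 0], [0.45, 0.98, 0.2, 0, 0, -0.12, 0], [0.45, 0.98, 0.2, 0, 0, -0.12, 0], [0.45, 0.98, 0.2, 0, 0, -0.12, 0], [0.45, 0.98, 0.2, 0, 0, -0.12, 0]])

```text
clock: 1.73
eef_pos: [385.3, -180.0, 292.1]
eef_rot: [3.142, 0.001, -0.309]
wrist_force: [-0.3, -0.6, -0.2]
finger_gap: 94.0
finger_force: 0.0
```

Run:
```python
from h import *
c,R,t=shot("wrist"); s=manip.read_state(); print(s["eef_pos"],s["eef_rot"])
np.savez("w2.npz",frame=c["frame"],vfov=c["vfov"],cx=c["cx"],cy=c["cy"],R=R,t=t)
im=c["frame"][:260,:,::-1]
cv2.imwrite("pics/w2c.png",cv2.resize(im[:,60:460],None,fx=2,fy=2,interpolation=2))
```

```text
[ 385.11521216 -180.37191529  291.96682175] [-3.14156326e+00  1.19613100e-03 -3.09931584e-01]
```

View pics/w2c.png

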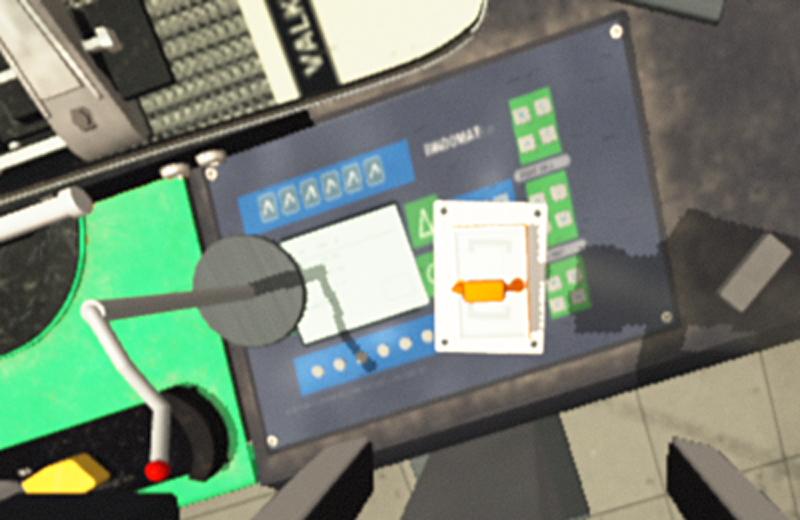

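Run:
```python
from h import *
L={n:dict(np.load(n+".npz")) for n in("top0","side0","w1","w2")}
def red(n,lo,hi,box):
    h=cv2.cvtColor(L[n]["frame"],cv2.COLOR_RGB2HSV);m=cv2.inRange(h,lo,hi);x0,y0,x1,y1=box
    m2=m*0;m2[y0:y1,x0:x1]=m[y0:y1,x0:x1];return m2
def cen(m):
    M=cv2.moments(m,True);return M["m10"]/M["m00"],M["m01"]/M["m00"],M["m00"]
rr=[]
for n,b in(("top0",(308,245,320,260)),("w2",(130,220,150,250))):
    m=red(n,(0,150,80),(8,255,255),b)|red(n,(170,150,80),(180,255,255),b);u=cen(m);print(n,"red",u);rr.append(ray(L[n],L[n]["R"],L[n]["t"],*u[:2]))
print("redtip",tri(rr))
g=lambda n,u,v:ray(L[n],L[n]["R"],L[n]["t"],u,v)
w=lambda x,y:(60+x/2,y/2)
print("post top w2/top",tri([g("top0",285+107/4,140+329/4),g("w2",*w(93,308))]), "w2 z192",onz(L["w2"],L["w2"]["R"],L["w2"]["t"],*w(93,308),192))
print("disc w2",onz(L["w2"],L["w2"]["R"],L["w2"]["t"],*w(249,291),8))
N=np.array([onz(L["w2"],L["w2"]["R"],L["w2"]["t"],*w(*p),6)[:2] for p in[(438,202),(545,205),(542,353),(436,350)]]);e=N[0]-N[3]+N[1]-N[2]
print(N.round(),N.mean(0),np.degrees(np.arctan2(e[1],e[0])))
tt=[]
for n,b in(("top0",(360,230,395,255)),("w1",(185,95,245,125)),("w2",(280,130,330,155)),("side0",(300,230,315,250))):
    m=red(n,(5,150,120),(22,255,255),b);m=cv2.morphologyEx(m,cv2.MORPH_OPEN,np.ones((4,4) if n!="w2" else (7,7)));u=cen(m);r=cv2.minAreaRect(cv2.findNonZero(m));print(n,"tab",np.round(u,1),r);tt.append(g(n,*u[:2]))
print("tab",tri(tt),tri(tt[:3]),tri(tt[1:3]));P=L["w2"]
for z in(104,117):print(onz(P,P["R"],P["t"],*cen(red("w2",(5,150,120),(22,255,255),(288,138,312,152)))[:2],z))
```

```text
top0 red (313.8333333333333, 253.83333333333334, 6.0)
w2 red (137.8440366972477, 235.14678899082568, 109.0)
redtip [403.20658238  10.76753182 206.47488714]
post top w2/top [489.46489574  14.69650549 190.1319896 ] w2 z192 [489.45367527  13.39808396 192.        ]
disc w2 [488.34362212  17.49496857   8.        ]
[[ 507. -151.]
 [ 479. -230.]
 [ 367. -193.]
 [ 396. -110.]] [ 437.30426937 -171.23963762] -19.397966214543104
top0 tab [381.5 244.5  16. ] ((381.5, 244.5), (3.0, 3.0), 90.0)
w1 tab [235.6 114.7  41. ] ((235.5, 114.5), (5.0, 7.0), 90.0)Traceback (most recent call last):
  File "<stdin>", line 20, in <module>
  File "<stdin>", line 7, in cen
ZeroDivisionError: float division by zero
```

Run:
```python
from h import *
L={n:dict(np.load(n+".npz")) for n in("top0","w1","w2")}
P={"top0":(379.3,242.6),"w1":(203,109),"w2":(300.5,145)}
r={n:ray(L[n],L[n]["R"],L[n]["t"],*P[n]) for n in P}
print(tri(r.values()),tri([r["w1"],r["w2"]]),tri([r["top0"],r["w2"]]))
for n in r:print(n,onz(L[n],L[n]["R"],L[n]["t"],*P[n],112))
h=cv2.cvtColor(L["w2"]["frame"],cv2.COLOR_RGB2HSV);print(h[145,295:306].tolist())
m=cv2.inRange(h,(8,170,150),(28,255,255));m2=m*0;m2[132:160,284:328]=m[132:160,284:328]
print(cv2.boundingRect(m2),"\n".join("".join("#" if v else "." for v in row[284:328]) for row in m2[136:156]))
```

```text
[ 435.27797797 -172.1537142   111.79033815] [ 435.13091502 -168.89478608  100.19745846] [ 435.40763513 -171.29864753  127.72523594]
top0 [ 436.33311703 -173.63399092  112.        ]
w1 [ 434.04965704 -173.34649082  112.        ]
w2 [ 435.38804782 -169.74406735  112.        ]
[[23, 255, 255], [23, 255, 255], [23, 255, 255], [23, 255, 255], [23, 255, 255], [23, 255, 255], [22, 255, 255], [23, 255, 255], [22, 255, 255], [22, 255, 255], [22, 255, 255]]
(286, 140, 36, 11) ............................................
............................................
............................................
............................................
......#..........##########......####.......
....########################....######......
....#########################..#######......
...###################################......
..###################################.......
...##########################.....##........
.....#######################................
........####################................
........####################................
........####################................
.........###########........................
............................................
............................................
............................................
............................................
............................................
```

>>> jog_arm(series=[[0.42, 0.065, -0.3, 0, 0, -0.018, 0], [0.42, 0.065, -0.3, 0, 0, -0.018, 0], [0.42, 0.065, -0.65, 0, 0, -0.018, 0], [0.42, 0.065, -0.95, 0, 0, -0.018, 0], [0.42, 0.065, -0.95, 0, 0, -0.018, 0], [0.42, 0.065, -0.95, 0, 0, -0.018, 0]])

```text
clock: 2.28
eef_pos: [435.1, -172.5, 178.2]
eef_rot: [-3.141, 0.003, -0.339]
wrist_force: [-0.5, -0.3, 0.9]
finger_gap: 94.3
finger_force: 0.0
```

Run:
```python
from h import *
c,R,t=shot("wrist","w3.png"); s=manip.read_state(); print(s["eef_pos"],s["eef_rot"])
h=cv2.cvtColor(c["frame"],cv2.COLOR_RGB2HSV);m=cv2.inRange(h,(20,170,150),(28,255,255))
k,l,st,ce=cv2.connectedComponentsWithStats(m)
for i in np.argsort(-st[1:,4])[:4]+1: print(st[i],ce[i],onz(c,R,t,*ce[i],117))
print(proj(c,R,t,[435.3,-172,117]))
```

```text
[ 436.07359314 -172.66928801  179.99855723] [ 3.14143459e+00 -4.55915146e-04 -3.38717715e-01]
[110 291   5  20  46] [112.15217391 298.47826087] [410.78132367  54.83201047 117.        ]
[297 184   5   5   8] [298.75  185.625] [ 455.79385558 -158.99845864  117.        ]
[526 298   4   2   6] [527.5 298.5] [ 273.63941962 -332.65465966  117.        ]
[294 147   3   2   5] [295.2 147.6] [ 488.55556913 -167.89170881  117.        ]
[319.95115373 201.74730871]
```

View pics/w3.png

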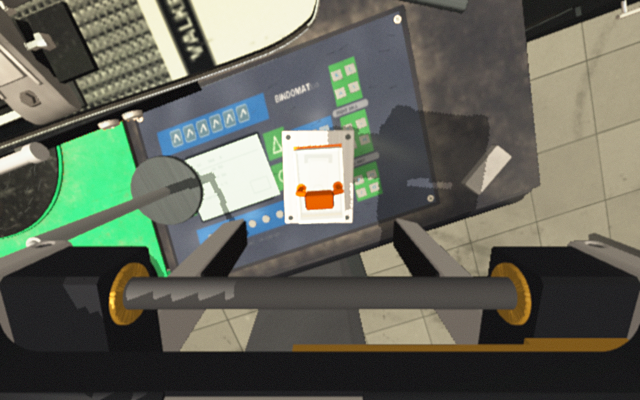

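The tab sits at (319,200), where it was predicted to be, centred between the fingers. I'll descend and grip.

>>> jog_arm(series=[[0, 0, -0.3, 0, 0, 0, 0], [0, 0, -0.55, 0, 0, 0, 0.3], [0, 0, -0.65, 0, 0, 0, 0.4], [0, 0, -0.65, 0, 0, 0, 1], [0, 0, -0.65, 0, 0, 0, 1], [0, 0, -0.65, 0, 0, 0, 1], [0, 0, -0.65, 0, 0, 0, 1], [0, 0, -0.65, 0, 0, 0, 1]], grip_force=40)

```text
clock: 3.0
eef_pos: [436.7, -171.7, 102.0]
eef_rot: [3.141, -0.002, -0.337]
wrist_force: [-0.2, 0.6, -0.5]
finger_gap: 50.7
finger_force: 0.0
```

>>> jog_arm(series=[[0, 0, 0, 0, 0, 0, 1], [0, 0, 0, 0, 0, 0, 1], [0, 0, 0, 0, 0, 0, 1], [0, 0, 0, 0, 0, 0, 1]])

```text
clock: 3.33
eef_pos: [436.1, -171.4, 100.7]
eef_rot: [3.142, -0.0, -0.337]
wrist_force: [-0.5, 0.0, -0.6]
finger_gap: 24.0
finger_force: 0.0
```

>>> jog_arm(series=[[0, 0, 0, 0, 0, 0, 1], [0, 0, 0, 0, 0, 0, 1], [0, 0, 0, 0, 0, 0, 1], [0, 0, 0, 0, 0, 0, 1]])

```text
clock: 3.67
eef_pos: [436.1, -171.3, 100.6]
eef_rot: [-3.142, 0.0, -0.337]
wrist_force: [0.1, -0.9, -0.1]
finger_gap: 0.7
finger_force: 0.0
```

The fingers closed on nothing, so I'll look.

Run:
```python
from h import *
c,R,t=shot("wrist"); a=cv2.resize(c["frame"][100:300,200:440,::-1],None,fx=2,fy=2)
np.savez("w4.npz",frame=c["frame"],vfov=c["vfov"],cx=c["cx"],cy=c["cy"],R=R,t=t)
s,R,t=shot("side"); b=cv2.resize(s["frame"][200:300,265:345,::-1],(320,400),interpolation=2)
print(proj(s,R,t,[436,-171,100.6]),proj(s,R,t,[436,-171,92.6]))
cv2.imwrite("pics/x4.png",np.hstack([a,b]))
```

```text
[306.8829535  243.05700855] [306.86658525 245.56867757]
```

View pics/x4.png

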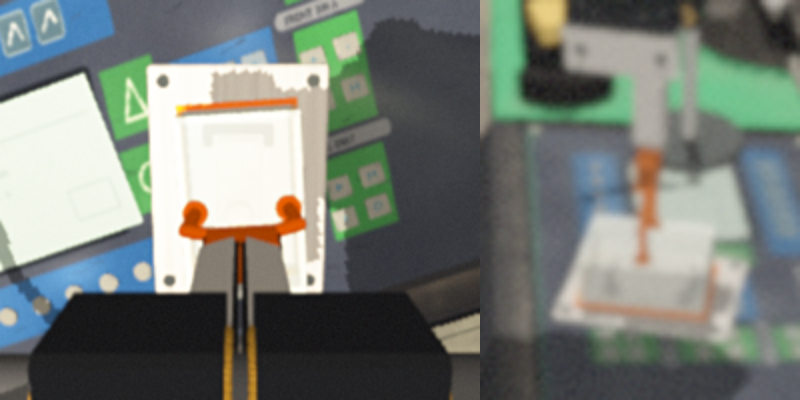

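The side crop shows the tab, orange, at crop y 150-185 directly under or in front of the fingers. The wrist crop shows an orange bar just ahead of them. I'll compare this with projections.

Run:
```python
from h import *
L={n:dict(np.load(n+".npz")) for n in("side0","w4","w2","w1","top0")}
a=np.radians(-19.3);X=np.array([np.cos(a),np.sin(a),0]);Y=np.array([-X[1],X[0],0])
O=np.array([436,-172,6.])
Q={"tabtop-":O-13*Y+[0,0,111],"tabtop+":O+13*Y+[0,0,111],"tabbot":O+[0,0,85],"foot+":O+23*Y+[0,0,41],"foot-":O-23*Y+[0,0,41],"c++":O+43*X+28*Y+[0,0,2],"c+-":O+43*X-28*Y+[0,0,2],"tip":np.array([436,-171,92.6])}
for k,q in Q.items(): print(k,[(n,proj(P,P["R"],P["t"],q).round().tolist()) for n,P in L.items()])
```

```text
tabtop- [('side0', [306.0, 241.0]), ('w4', [342.0, 231.0]), ('w2', [312.0, 144.0]), ('w1', [211.0, 110.0]), ('top0', [383.0, 244.0])]
tabtop+ [('side0', [308.0, 236.0]), ('w4', [302.0, 231.0]), ('w2', [291.0, 144.0]), ('w1', [188.0, 105.0]), ('top0', [375.0, 241.0])]
tabbot [('side0', [307.0, 246.0]), ('w4', [322.0, 219.0]), ('w2', [303.0, 143.0]), ('w1', [208.0, 109.0]), ('top0', [378.0, 243.0])]
foot+ [('side0', [309.0, 255.0]), ('w4', [295.0, 204.0]), ('w2', [289.0, 141.0]), ('w1', [203.0, 107.0]), ('top0', [369.0, 242.0])]
foot- [('side0', [305.0, 265.0]), ('w4', [347.0, 204.0]), ('w2', [320.0, 142.0]), ('w1', [237.0, 114.0]), ('top0', [383.0, 247.0])]
c++ [('side0', [324.0, 267.0]), ('w4', [293.0, 152.0]), ('w2', [288.0, 112.0]), ('w1', [214.0, 78.0]), ('top0', [370.0, 230.0])]
c+- [('side0', [320.0, 280.0]), ('w4', [350.0, 152.0]), ('w2', [324.0, 113.0]), ('w1', [252.0, 87.0]), ('top0', [387.0, 235.0])]
tip [('side0', [307.0, 246.0]), ('w4', [320.0, 220.0]), ('w2', [302.0, 143.0]), ('w1', [207.0, 109.0]), ('top0', [378.0, 243.0])]
```

The images suggest the fingertips end about 26 mm higher than the stated overhang, so they closed just above the tab. I'll check the finger length in the existing views and reopen.

>>> jog_arm(series=[[0, 0, 0.03, 0, 0, 0, 0.4], [0, 0, 0.03, 0, 0, 0, 0.4], [0, 0, 0.03, 0, 0, 0, 0.4], [0, 0, 0.03, 0, 0, 0, 0.4], [0, 0, 0.03, 0, 0, 0, 0.4], [0, 0, 0.03, 0, 0, 0, 0.4], [0, 0, 0.03, 0, 0, 0, 0.4], [0, 0, 0.03, 0, 0, 0, 0.4]])

```text
clock: 4.43
eef_pos: [436.1, -171.3, 104.2]
eef_rot: [3.142, 0.0, -0.337]
wrist_force: [-0.5, 0.3, 0.1]
finger_gap: 50.3
finger_force: 0.0
```

Run:
```python
from h import *
c,R,t=shot("wrist"); s=manip.read_state(); g=s["finger_gap"]/2; print(s["finger_gap"],s["eef_pos"],c["cy"])
T=np.eye(4);T[:3,:3]=Ro.from_euler("xyz",s["eef_rot"]).as_matrix();T[:3,3]=s["eef_pos"]
for z in(8,-5,-18,-30):
  print(z,[proj(c,R,t,(T@[x,y,z,1])[:3]).round(1).tolist() for x in(8,-8) for y in(-g,g)])
cv2.imwrite("pics/w5.png",cv2.resize(c["frame"][170:270,240:400,::-1],None,fx=5,fy=5,interpolation=2))
```

```text
53.81310510726376 [ 436.08067245 -171.34284657  104.21481411] 196.78462337202492
8 [[283.9, 209.3], [357.5, 209.2], [284.5, 230.0], [356.9, 229.9]]
-5 [[281.6, 214.4], [359.9, 214.3], [282.3, 236.3], [359.2, 236.2]]
-18 [[279.1, 220.1], [362.6, 220.0], [279.9, 243.4], [361.8, 243.3]]
-30 [[276.4, 226.2], [365.4, 226.1], [277.3, 250.8], [364.5, 250.7]]
```

View pics/w5.png

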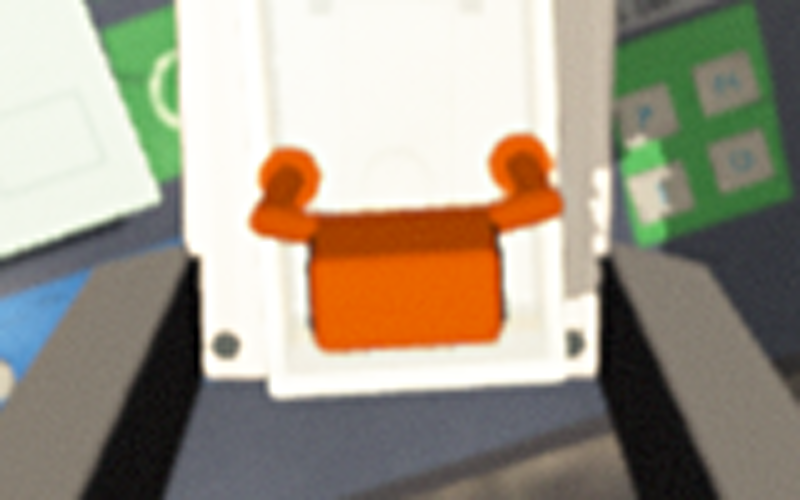

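The fingertip corners sit at crop (195,247) and (608,245). That matches tool z = -18, so the tips are 18 mm behind the reported TCP. The tab's top is at 117 mm as stated. I'll descend 29 mm further and grip.

>>> jog_arm(series=[[0, 0, -0.24, 0, 0, 0.02, 0.4], [0, 0, -0.24, 0, 0, 0.02, 0.4], [0, 0, -0.24, 0, 0, 0.02, 0.6], [0, 0, -0.24, 0, 0, 0.02, 1], [0, 0, -0.24, 0, 0, 0.02, 1], [0, 0, -0.24, 0, 0, 0.02, 1], [0, 0, -0.24, 0, 0, 0.02, 1], [0, 0, -0.24, 0, 0, 0.02, 1]], grip_force=40)

```text
clock: 5.15
eef_pos: [436.4, -171.5, 76.0]
eef_rot: [3.141, -0.001, -0.306]
wrist_force: [-0.0, -0.3, 3.6]
finger_gap: 25.8
finger_force: 39.9
```

>>> jog_arm(series=[[0, 0, 0, 0, 0, 0, 1], [0, 0, 0, 0, 0, 0, 1], [0, 0, 0, 0, 0, 0, 1]])

```text
clock: 5.4
eef_pos: [436.4, -171.6, 76.0]
eef_rot: [3.141, -0.001, -0.306]
wrist_force: [-0.4, -0.8, 6.8]
finger_gap: 25.4
finger_force: 39.9
```

>>> jog_arm(series=[[0, 0, 0.1, 0, 0, 0, 1], [0, 0, 0.3, 0, 0, 0, 1], [0, 0, 0.5, 0, 0, 0, 1], [0, 0, 0.7, 0, 0, 0, 1], [0, 0, 0.9, 0, 0, 0, 1], [0, 0, 1, 0, 0, 0, 1], [0, 0, 1, 0, 0, 0, 1]])

```text
clock: 5.98
eef_pos: [436.9, -171.7, 197.8]
eef_rot: [3.141, -0.004, -0.306]
wrist_force: [1.3, 0.2, -2.4]
finger_gap: 25.4
finger_force: 39.9
```

>>> jog_arm(series=[[-0.08, 0.1, 0.05, 0, 0, 0.04, 1], [-0.2, 0.3, 0.1, 0, 0, 0.1, 1], [-0.35, 0.5, 0.1, 0, 0, 0.15, 1], [-0.5, 0.7, 0.1, 0, 0, 0.2, 1], [-0.58, 0.9, 0.1, 0, 0, 0.222, 1], [-0.58, 0.98, 0.1, 0, 0, 0.222, 1], [-0.58, 0.98, 0.1, 0, 0, 0.222, 1]])

```text
clock: 6.57
eef_pos: [365.8, -52.3, 206.6]
eef_rot: [-3.141, 0.001, 0.045]
wrist_force: [-0.5, 0.0, -1.8]
finger_gap: 25.6
finger_force: 39.9
```

>>> jog_arm(series=[[0, 0.15, 0, -0.002, 0.05, 0, 1], [0, 0.3, 0, -0.004, 0.1, 0, 1], [0, 0.45, 0, -0.006, 0.15, 0, 1], [0, 0.52, 0, -0.008, 0.19, 0, 1], [0, 0.52, 0, -0.008, 0.19, 0, 1], [0, 0.52, 0, -0.008, 0.19, 0, 1], [0, 0.52, 0, -0.008, 0.19, 0, 1]])

```text
clock: 7.15
eef_pos: [366.4, 7.9, 206.9]
eef_rot: [-3.141, 0.298, 0.043]
wrist_force: [0.4, 0.4, -1.1]
finger_gap: 25.6
finger_force: 39.9
```

Run:
```python
from h import *
c,R,t=shot("wrist"); s=manip.read_state(); print(s["eef_pos"],s["eef_rot"],s["finger_gap"])
np.savez("w6.npz",frame=c["frame"],vfov=c["vfov"],cx=c["cx"],cy=c["cy"],R=R,t=t)
for X in([403.2,10.8,206.5],[431.5,12,180],[489.4,14.5,192]): print(proj(c,R,t,X))
d,R,t=shot("side")
for X in([403.2,10.8,206.5],[431.5,12,180]): print(proj(d,R,t,X))
cv2.imwrite("pics/x6.png",np.hstack([cv2.resize(c["frame"][100:260,200:440,::-1],(480,320)),cv2.resize(d["frame"][150:250,260:360,::-1],(320,320),interpolation=2)]))
```

```text
[366.37978473   7.90728446 207.27234295] [-3.14118798  0.29723957  0.04229149] 25.731264375797284
[318.50630036 176.64132028]
[318.54045776 121.83120263]
[318.05754282  22.58754522]
[289.57284619 180.40877158]
[299.07431928 187.99570101]
```

View pics/x6.png

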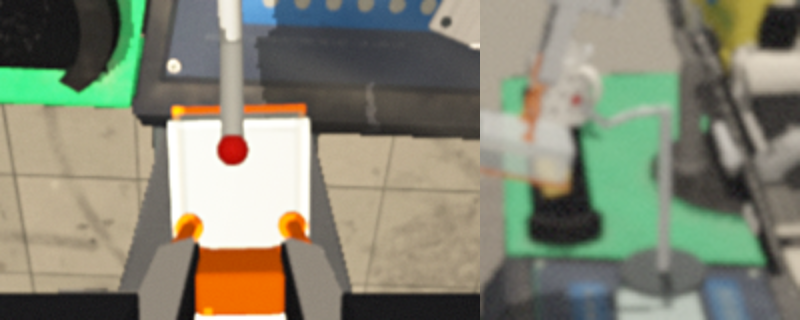

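The wrist crop shows the red tip at (232,150), just ahead of the bail and about 2.5 mm to the +y side. The side crop confirms the tilt, leading edge down. I'll thread the hook in with a small y correction.

>>> jog_arm(series=[[0, 0.02, 0, 0, 0, 0, 1], [0.1, 0.024, 0, 0, 0, 0, 1], [0.17, 0.028, 0, 0, 0, 0, 1], [0.24, 0.031, 0, 0, 0, 0, 1], [0.31, 0.034, 0, 0, 0, 0, 1], [0.38, 0.037, 0, 0, 0, 0, 1], [0.38, 0.037, 0, 0, 0, 0, 1]])

```text
clock: 7.83
eef_pos: [413.2, 13.1, 207.2]
eef_rot: [-3.141, 0.299, 0.043]
wrist_force: [-0.7, -0.9, -1.9]
finger_gap: 25.4
finger_force: 39.9
```

Run:
```python
from h import *
c,R,t=shot("wrist"); s=manip.read_state(); print(s["eef_pos"],s["eef_rot"],s["finger_gap"],s["wrist_force"])
d,R,t=shot("side")
cv2.imwrite("pics/x7.png",np.hstack([cv2.resize(c["frame"][100:260,200:440,::-1],(480,320)),cv2.resize(d["frame"][150:230,260:340,::-1],(320,320),interpolation=2)]))
```

```text
[412.50760494  13.08948154 207.15803714] [-3.14117746  0.29922808  0.04327139] 25.994656619711726 [-0.77283853  0.72922903 -1.90196561]
```

View pics/x7.png

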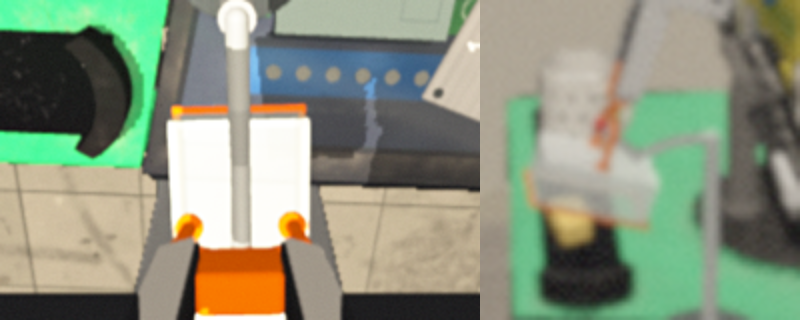

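The hook now passes through the bail with no contact force. I'll bring it over the seat, level it and lower it.

>>> jog_arm(series=[[0.06, 0.003, -0.02, 0, 0, 0, 1], [0.1, 0.005, -0.08, 0, 0, 0, 1], [0.12, 0.006, -0.14, 0, 0, 0, 1], [0.13, 0.006, -0.18, 0.002, -0.05, 0, 1], [0.14, 0.006, -0.2, 0.004, -0.1, 0, 1], [0.145, 0.006, -0.22, 0.006, -0.15, 0, 1], [0.145, 0.006, -0.24, 0.008, -0.19, 0, 1], [0.145, 0.006, -0.24, 0.008, -0.19, 0, 1]])

```text
clock: 8.6
eef_pos: [428.4, 13.9, 178.0]
eef_rot: [-3.142, -0.002, 0.043]
wrist_force: [0.1, 0.9, -1.7]
finger_gap: 25.5
finger_force: 39.9
```

>>> jog_arm(series=[[0, 0, -0.015, 0, 0, 0, 1], [0, 0, -0.03, 0, 0, 0, 1], [0, 0, -0.045, 0, 0, 0, 1], [0, 0, -0.045, 0, 0, 0, 1]])

```text
clock: 8.93
eef_pos: [431.0, 13.8, 173.7]
eef_rot: [3.141, -0.002, 0.043]
wrist_force: [6.2, 0.2, 2.9]
finger_gap: 25.6
finger_force: 39.9
```

>>> jog_arm(series=[[0.02, 0, 0, 0, 0, 0, 1], [0.02, 0, -0.01, 0, 0, 0, 1], [0.02, 0, -0.01, 0, 0, 0, 1]])

```text
clock: 9.18
eef_pos: [432.8, 13.8, 172.2]
eef_rot: [-3.142, -0.001, 0.043]
wrist_force: [4.3, 0.7, 4.0]
finger_gap: 26.0
finger_force: 39.9
```

>>> jog_arm(series=[[0, 0, 0, 0, 0, 0, 0.6], [0, 0, 0, 0, 0, 0, 0.6], [0, 0, 0, 0, 0, 0, 0.5], [0, 0, 0, 0, 0, 0, 0.5], [0, 0, 0, 0, 0, 0, 0.4], [0, 0, 0, 0, 0, 0, 0.3], [0, 0, 0, 0, 0, 0, 0.3], [0, 0, 0, 0, 0, 0, 0.3]])

```text
clock: 9.85
eef_pos: [431.9, 13.8, 172.0]
eef_rot: [3.142, 0.0, 0.043]
wrist_force: [-0.5, 0.5, 0.3]
finger_gap: 65.7
finger_force: 0.0
```

Run:
```python
from h import *
c,R,t=shot("wrist"); s=manip.read_state(); print(s["eef_pos"],s["finger_gap"],s["wrist_force"])
h=cv2.cvtColor(c["frame"],cv2.COLOR_RGB2HSV);m=cv2.inRange(h,(8,200,120),(28,255,255));m[255:]=0;m[:,:200]=0;m[:,440:]=0;m[:130]=0
k,l,st,ce=cv2.connectedComponentsWithStats(m)
for i in np.argsort(-st[1:,4])[:5]+1: print(st[i],ce[i].round())
S=np.array([431.5,13,0])
print("expect tab top",proj(c,R,t,S+[0,0,211]),"feet",[proj(c,R,t,S+[0,y,141]).round() for y in(20,-20)])
```

```text
[431.85367218  13.8022083  172.05283233] 65.88410493985702 [ 0.5048603  -1.4053372   0.65925336]
[ 284  206   72   49 1826] [320. 232.]
[325 153  26   3  76] [338. 154.]
[286 154  25   4  61] [297. 155.]
expect tab top [321.94773916 245.24075508] feet [array([297., 211.]), array([346., 213.])]
```

>>> jog_arm(series=[[0, 0, 0.1, 0, 0, 0, 0.2], [0, 0, 0.35, 0, 0, 0, 0], [0, 0, 0.65, 0, 0, 0, 0], [0, 0, 0.95, 0, 0, 0, 0], [0, 0, 0.95, 0, 0, 0, 0], [0, 0, 0.95, 0, 0, 0, 0]])

```text
clock: 10.4
eef_pos: [432.4, 13.8, 287.4]
eef_rot: [3.141, -0.003, 0.043]
wrist_force: [0.3, 0.2, -0.8]
finger_gap: 93.9
finger_force: 0.0
```

Run:
```python
from h import *
c,R,t=shot("wrist"); s=manip.read_state(); print(s["eef_pos"])
h=cv2.cvtColor(c["frame"],cv2.COLOR_RGB2HSV);m=cv2.inRange(h,(8,200,120),(28,255,255));m[280:]=0;m[:,250:][:,140:]=0;m[:,:250]=0;m[:100]=0
k,l,st,ce=cv2.connectedComponentsWithStats(m);S=np.array([431.5,13,0])
for i in np.argsort(-st[1:,4])[:5]+1: print(st[i],ce[i].round())
q=[proj(c,R,t,S+[x,y,211]).round().tolist() for x in(-7,7) for y in(-13,13)];print("tab top exp",q)
m2=m[100:280:3,280:365:2];print("\n".join("".join("#" if v else "." for v in r) for r in m2 if r.any()))
d,R,t=shot("side");h=cv2.cvtColor(d["frame"],cv2.COLOR_RGB2HSV);m=cv2.inRange(h,(5,150,120),(28,255,255));m2=m[160:235,270:345]
print("side exp tab top/bot/foot",[proj(d,R,t,S+[0,0,z]).round().tolist() for z in(211,185,141,102)])
for i,r in enumerate(m2):
  if r.any():print(160+i,"".join("#" if v else "." for v in r))
```

```text
[431.84266207  13.80081295 285.80433684]
[297 183  46  23 568] [319. 194.]
[324 146  18   3  39] [332. 147.]
[296 147  18   2  31] [305. 148.]
tab top exp [[334.0, 207.0], [307.0, 206.0], [335.0, 193.0], [308.0, 192.0]]
........#########.....#######..............
..........###..............####............
.........####..............####............
.........#######################...........
............###############................
..............#############................
..............#############................
..............#############................
.....................#.....................
side exp tab top/bot/foot [[299.0, 178.0], [299.0, 186.0], [299.0, 199.0], [299.0, 211.0]]
160 ....................................................................#######
161 ...................................................................######.#
162 ...................................................................#####...
163 ...................................................................###.....
164 ...................................................................##
[... 906 characters left out ...]
..............##............................................
186 ..............................#............................................
191 .............................#.............................................
192 ............................##.............................................
193 ............................##.............................................
194 .............................#.............................................
195 .............................#.............................................
210 .............#.............................................................
211 .............##............................................................
```

The cover hangs where expected. I'll move over to see the gauge.

>>> jog_arm(series=[[-0.15, -0.35, 0, 0, 0, -0.08, 0], [-0.15, -0.65, 0, 0, 0, -0.15, 0], [-0.15, -0.98, 0, 0, 0, -0.24, 0], [-0.15, -0.98, 0, 0, 0, -0.24, 0], [-0.15, -0.98, 0, 0, 0, -0.24, 0], [-0.15, -0.98, 0, 0, 0, -0.24, 0]])

```text
clock: 11.0
eef_pos: [413.6, -103.5, 285.1]
eef_rot: [-3.141, 0.002, -0.333]
wrist_force: [0.1, 0.0, -0.0]
finger_gap: 94.2
finger_force: 0.0
```

>>> jog_arm(series=[[-0.15, -0.45, -0.2, 0, 0, 0, 0], [-0.15, -0.45, -0.5, 0, 0, 0, 0], [-0.15, -0.45, -0.5, 0, 0, 0, 0], [-0.15, -0.45, -0.5, 0, 0, 0, 0], [-0.15, -0.45, -0.5, 0, 0, 0, 0]])

```text
clock: 11.42
eef_pos: [396.4, -156.8, 226.9]
eef_rot: [-3.141, -0.0, -0.332]
wrist_force: [-0.6, 0.3, 0.2]
finger_gap: 94.3
finger_force: 0.0
```

Run:
```python
from h import *
c,R,t=shot("wrist"); s=manip.read_state(); print(s["eef_pos"],s["eef_rot"])
np.savez("w8.npz",frame=c["frame"],vfov=c["vfov"],cx=c["cx"],cy=c["cy"],R=R,t=t)
# rectify plane z=6 around nest, 2mm/char, rows = nest x descending, cols = nest y descending
a=np.radians(-19.4);X=np.array([np.cos(a),np.sin(a)]);Y=np.array([-X[1],X[0]]);O=np.array([437.3,-172])
for nm,z in(("z6",6),("z24",24)):
  xs=np.arange(50,-51,-3);ys=np.arange(40,-41,-2)
  g=np.array([[proj(c,R,t,[*(O+x*X+y*Y),z]) for y in ys] for x in xs],np.float32)
  im=cv2.remap(c["frame"],g,None,cv2.INTER_LINEAR);v=cv2.cvtColor(im,cv2.COLOR_RGB2GRAY)
  print(nm,v.min(),v.max());print("\n".join("%4d "%x+"".join("@%#*+=-:. "[int(p)*9//256] for p in r) for x,r in zip(xs,v)))
```

```text
[ 396.77818141 -156.86232029  227.49627661] [-3.14156508e+00 -1.62993497e-03 -3.31963678e-01]
z6 37 255
  50 --...................................::..
  47 .........................................
  44 .........................................
  41 .........................................
  38 .........................................
  35 .........................................
  32 ...........---==============:............
  29 ..........:*####*#####**####=............
  26 ..........:##=:.:------:-=*#=....::::-::-
  23 ..........:**:...........-**-...:--------
  20 .........................:-:....:--------
  17 .........................:-.....---------
  14 .........................:-:....:--:-----
  11 .........................::.....---------
   8 .........................:-.....:--------
   5 .........................:-.....---------
   2 .........................:-.....:--------
  -1 .........................--.....---------
  -4 ...................::--..:-.....:--------
  -7 ......................-:.:-:....---------
 -10 .......................-::-..:-----------
 -13 ....
[... 1510 characters left out ...]
 ......................::.::...::--------=
 -10 .......................:.--..-----------=
 -13 ......................:..-:.:-----------=
 -16 .........................--..-----------=
 -19 ...........:+-...........=#*------------=
 -22 ...........+%*...........:#%=-----------=
 -25 ...........+%%*++===+++++*%%=::----------
 -28 ...........=***************+...----------
 -31 ...............................:---------
 -34 ...............................:---------
 -37 ...............................:---------
 -40 ................................:::...:::
 -43 .........................................
 -46 .--.................................:=-..
 -49 .++:................................=+-..
```

```bash
cat > nest.py <<'E'
from h import *
def nest(c,R,t,z=16,show=False):
    a=np.radians(-19.4);X=np.array([np.cos(a),np.sin(a)]);Y=np.array([-X[1],X[0]]);O=np.array([437.3,-172])
    xs=np.arange(45,-45,-.5);ys=np.arange(30,-24,-.5)
    g=np.array([[proj(c,R,t,[*(O+x*X+y*Y),z]) for y in ys] for x in xs],np.float32)
    im=cv2.remap(c["frame"],g,None,cv2.INTER_LINEAR);v=cv2.cvtColor(im,cv2.COLOR_RGB2GRAY)
    m=(v<110).astype(np.uint8);k,l,st,ce=cv2.connectedComponentsWithStats(m);r=[]
    for i in np.argsort(-st[1:,4])[:3]+1:
        x0,y0,w,h,A=st[i];r.append((A,"x %.1f..%.1f"%(xs[min(y0+h,len(xs)-1)],xs[y0]),"y %.1f..%.1f"%(ys[min(x0+w,len(ys)-1)],ys[x0]),cv2.minAreaRect(cv2.findNonZero((l==i).astype(np.uint8)))[2]))
    return r,O,X,Y,im
E
python3 - <<'E'
from nest import *
P=dict(np.load("w8.npz"))
r,O,X,Y,im=nest(P,P["R"],P["t"]);print(*r,sep="\n")
v=cv2.cvtColor(im,cv2.COLOR_RGB2GRAY)
for x in(15,5,-8,-15): print(x,v[int((45-x)*2),::2].tolist())
E
```

```text
(np.int32(606), 'x -29.5..-19.5', 'y -16.0..18.0', 90.0)
(np.int32(568), 'x 22.0..31.0', 'y -15.0..18.0', 90.0)
15 [253, 253, 253, 253, 253, 252, 253, 253, 253, 253, 253, 253, 253, 253, 253, 253, 251, 250, 249, 252, 252, 252, 252, 252, 252, 252, 253, 252, 252, 252, 252, 252, 252, 252, 252, 252, 253, 254, 253, 234, 212, 192, 195, 213, 235, 253, 253, 253, 252, 252, 252, 248, 236, 214]
5 [253, 253, 253, 253, 253, 253, 253, 253, 253, 253, 253, 253, 253, 253, 253, 253, 252, 250, 248, 250, 251, 251, 251, 251, 251, 251, 251, 250, 250, 250, 250, 250, 250, 250, 250, 250, 250, 251, 248, 226, 203, 188, 201, 223, 246, 254, 253, 253, 252, 253, 252, 245, 229, 207]
-8 [253, 253, 253, 253, 253, 253, 253, 253, 253, 253, 253, 253, 253, 253, 253, 253, 252, 248, 246, 250, 250, 248, 243, 241, 245, 249, 251, 251, 251, 252, 254, 254, 250, 240, 212, 193, 193, 220, 236, 227, 202, 187, 201, 223, 249, 254, 251, 243, 229, 219, 214, 210, 200, 195]
-15 [253, 253, 253, 253, 253, 253, 253, 253, 253, 253, 253, 254, 254, 254, 253, 253, 253, 249, 246, 249, 250, 250, 249, 246, 249, 251, 254, 253, 253, 252, 250, 246, 239, 232, 232, 240, 250, 252, 249, 229, 200, 186, 202, 227, 253, 254, 241, 220, 193, 188, 188, 190, 191, 193]
```

The screw's shading is on the nest's -x half, so the plain end points along +x, towards the lens. I'll hover over it and re-measure.

>>> jog_arm(series=[[0.34, -0.12, -0.1, 0, 0, -0.004, 0], [0.34, -0.12, -0.4, 0, 0, -0.004, 0.2], [0.34, -0.12, -0.7, 0, 0, -0.004, 0.3], [0.34, -0.12, -0.9, 0, 0, -0.004, 0.3], [0.34, -0.12, -0.9, 0, 0, -0.004, 0.3], [0.34, -0.12, -0.9, 0, 0, -0.004, 0.3]])

```text
clock: 11.97
eef_pos: [437.5, -171.6, 119.2]
eef_rot: [-3.142, -0.0, -0.339]
wrist_force: [-0.4, -0.3, 1.0]
finger_gap: 66.8
finger_force: 0.0
```

Run:
```python
from nest import *
c,R,t=shot("wrist"); s=manip.read_state(); print(s["eef_pos"],s["eef_rot"],s["finger_gap"])
r,O,X,Y,im=nest(c,R,t);print(*r,sep="\n");d=s["eef_pos"][:2]-O;print("tcp in nest",d@X,d@Y)
v=cv2.cvtColor(im,cv2.COLOR_RGB2GRAY)
for x in(10,0,-5,-10,-15): print(x,v[int((45-x)*2),10:100:2].tolist())
# height from two views: socket outer edges
P=dict(np.load("w8.npz"))
for z in(6,16,26):
  print(z,[q[1:3] for q in nest(P,P["R"],P["t"],z)[0][:2]],[q[1:3] for q in nest(c,R,t,z)[0][:2]])
```

```text
[ 437.94899654 -172.03666133  120.24899536] [ 3.14140181e+00 -2.49640161e-03 -3.38994328e-01] 65.90747642268285
(np.int32(936), 'x 21.5..33.0', 'y -15.5..18.0', 0.0)
(np.int32(647), 'x -29.5..-17.5', 'y -16.0..18.0', 0.0)
tcp in nest 0.6243257104430342 0.18099162546089476
10 [252, 252, 252, 252, 252, 253, 253, 253, 253, 253, 253, 254, 241, 204, 179, 182, 183, 180, 182, 182, 181, 177, 176, 175, 174, 175, 177, 181, 179, 174, 173, 174, 176, 174, 166, 167, 183, 191, 187, 185, 187, 189, 188, 186, 184]
0 [252, 252, 252, 252, 252, 252, 253, 253, 253, 252, 253, 254, 234, 192, 168, 176, 181, 181, 180, 174, 170, 171, 172, 173, 171, 170, 167, 165, 166, 169, 172, 174, 176, 176, 172, 174, 186, 190, 188, 184, 188, 189, 189, 185, 186]
-5 [252, 252, 252, 252, 252, 252, 253, 253, 253, 252, 253, 254, 232, 189, 165, 167, 167, 165, 161, 155, 143, 140, 136, 134, 129, 130, 135, 147, 160, 168, 170, 172, 177, 179, 173, 173, 186, 206, 234, 236, 218, 195, 187, 183, 183]
-10 [252, 252, 252, 252, 252, 252, 252, 253, 253, 252, 253, 254, 230, 188, 168, 170, 158, 136, 142, 161, 172, 175, 171, 170, 176, 183, 183, 175, 158, 139, 143, 167, 181, 180, 172, 171, 183, 186, 185, 217, 251, 253, 252, 252, 251]
-15 [252, 252, 252, 251, 252, 252, 253, 254, 254, 254, 254, 253, 243, 241, 248, 248, 230, 190, 169, 178, 191, 212, 223, 231, 243, 246, 246, 249, 230, 198, 208, 242, 252, 249, 228, 190, 182, 189, 195, 234, 252, 254, 252, 252, 251]
6 [('x -30.5..-20.0', 'y -16.5..18.0'), ('x 22.0..31.5', 'y -15.5..18.0')] [('x 20.0..32.0', 'y -16.0..19.0'), ('x -32.5..-20.0', 'y -16.5..18.5')]
16 [('x -29.5..-19.5', 'y -16.0..18.0'), ('x 22.0..31.0', 'y -15.0..18.0')] [('x 21.5..33.0', 'y -15.5..18.0'), ('x -29.5..-17.5', 'y -16.0..18.0')]
26 [('x -28.0..-18.5', 'y -15.5..17.5'), ('x 22.0..31.0', 'y -14.5..17.5')] [('x 23.0..34.0', 'y -15.0..17.5'), ('x -26.5..-14.5', 'y -15.0..17.5')]
```

>>> jog_arm(series=[[0.008, 0.004, -0.25, 0, 0, 0, 0.4], [0.008, 0.004, -0.5, 0, 0, 0, 0.45], [0.008, 0.004, -0.75, 0, 0, 0, 0.45], [0.008, 0.004, -0.9, 0, 0, 0, 0.45], [0.008, 0.004, -0.9, 0, 0, 0, 0.45]], grip_force=25)

```text
clock: 12.43
eef_pos: [437.6, -171.4, 9.3]
eef_rot: [-3.141, 0.002, -0.34]
wrist_force: [-0.4, -0.6, -0.6]
finger_gap: 51.7
finger_force: 0.0
```

>>> jog_arm(series=[[0, 0, -0.06, 0, 0, 0, 0.45], [0, 0, -0.12, 0, 0, 0, 0.45], [0, 0, -0.15, 0, 0, 0, 0.45], [0, 0, -0.15, 0, 0, 0, 0.45]])

```text
clock: 12.77
eef_pos: [438.0, -171.8, -7.6]
eef_rot: [3.141, -0.001, -0.34]
wrist_force: [-0.1, 0.3, 1.0]
finger_gap: 51.4
finger_force: 0.0
```

>>> jog_arm(series=[[0, 0, 0, 0, 0, 0, 1], [0, 0, 0, 0, 0, 0, 1], [0, 0, 0, 0, 0, 0, 1], [0, 0, 0, 0, 0, 0, 1], [0, 0, 0, 0, 0, 0, 1], [0, 0, 0, 0, 0, 0, 1], [0, 0, 0, 0, 0, 0, 1], [0, 0, 0, 0, 0, 0, 1]])

```text
clock: 13.43
eef_pos: [437.8, -171.8, -7.8]
eef_rot: [3.142, -0.0, -0.34]
wrist_force: [-0.8, 0.6, 3.4]
finger_gap: 21.9
finger_force: 25.0
```

The gauge is gripped at 22 mm. I'll lift it and move high, near the inspection camera, to measure the lens.

>>> jog_arm(series=[[0, 0, 0.05, 0, 0, 0, 1], [0, 0, 0.15, 0, 0, 0, 1], [0, 0, 0.35, 0, 0, 0, 1], [0, 0, 0.6, 0, 0, 0, 1], [0, 0, 0.85, 0, 0, 0, 1], [0, 0, 1, 0, 0, 0, 1], [0, 0, 1, 0, 0, 0, 1]], grip_force=35)

```text
clock: 14.02
eef_pos: [439.1, -172.4, 115.9]
eef_rot: [3.141, -0.006, -0.34]
wrist_force: [0.4, -0.7, -1.0]
finger_gap: 22.0
finger_force: 35.0
```

>>> jog_arm(series=[[0, 0, 0.2, 0, 0, 0, 1], [0, 0, 0.4, 0, 0, 0, 1], [0.1, -0.2, 0.6, 0, 0, -0.03, 1], [0.2, -0.35, 0.8, 0, 0, -0.06, 1], [0.3, -0.5, 1, 0, 0, -0.09, 1], [0.39, -0.6, 1, 0, 0, -0.117, 1], [0.39, -0.6, 1, 0, 0, -0.117, 1]])

```text
clock: 14.6
eef_pos: [485.5, -245.5, 231.5]
eef_rot: [3.141, -0.0, -0.528]
wrist_force: [-0.2, 1.2, -2.6]
finger_gap: 21.6
finger_force: 35.0
```

>>> jog_arm(series=[[0, -0.15, 0.15, 0, 0, 0, 1], [0, -0.3, 0.3, 0, 0, 0, 1], [0, -0.44, 0.5, 0, 0, 0, 1], [0, -0.44, 0.55, 0, 0, 0, 1], [0, -0.44, 0.55, 0, 0, 0, 1], [0, -0.44, 0.55, 0, 0, 0, 1]])

```text
clock: 15.1
eef_pos: [484.2, -295.6, 296.4]
eef_rot: [-3.141, 0.002, -0.523]
wrist_force: [-0.0, 0.3, -1.7]
finger_gap: 21.5
finger_force: 35.0
```

Run:
```python
from h import *
c,R,t=shot("wrist"); s=manip.read_state(); print(s["eef_pos"],s["eef_rot"],s["finger_gap"],s["finger_force"])
np.savez("w9.npz",frame=c["frame"],vfov=c["vfov"],cx=c["cx"],cy=c["cy"],R=R,t=t)
cv2.imwrite("pics/w9.png",c["frame"][:,:,::-1])
d=np.array([-.866,.5]);n=np.array([-.5,-.866]);C=np.array([632,-380])
for a in(30,-30):
  for b in(22,-22): print("box corner exp",proj(c,R,t,[*(C+a*d+b*n),217]).round())
print("lens exp",proj(c,R,t,[590,-356,195]).round())
g=cv2.cvtColor(c["frame"],cv2.COLOR_RGB2HSV)
for r in range(0,200,8): print(r," ".join("%3d"%v for v in g[r,200:440:8,2]))
```

```text
[ 484.15322836 -295.45031116  296.14863713] [-3.14120244e+00  2.65532095e-03 -5.22989633e-01] 21.737331240837843 34.99956250190735
box corner exp [345.  39.]
box corner exp [294.  39.]
box corner exp [346. -42.]
box corner exp [292. -42.]
lens exp [320.  67.]
0 118  96  73  26 248 248 248 249  98  98  94  86 216 202 219 216 218 218 100 106 182 112  32  33  33  32  35  33  33  30
8  67  31 232 241 248 247 200 110  92  85 249 250 217 214 219 220 217 219  92 103 175 183  33  34  32  31  31  30  34  34
16  25 248 247 247 250 119 106 104  92  82  80 232 218 224 221 221 215 218  53  56  50 183  87  31  31  31  32  32  32  31
24 241 248 248 157 112 102  92  93  83  87  87 251 221 223 223 220 217 221  48  54  56 184 183  33  33  35  30  33  34  31
32 245 251 108 103 107  99  84  85  88  88  85  97 222 219 220 221 220 219  54  57  53  85 184  54  34  35  33  35  35  33
40 108 102  95  87 102 104  82  82  84  90  84  90 126 119 129 133 130 130  75  48  56  51 185 186  32  32  34  34  34  33
48 113 100  92  86 102  95  88  84  86  83  89  85  97  38  44  43  32  81  76  53  57  50 180 140  47  
[... 1544 characters left out ...]
 201 110 113 112 107 109  86 109  85  92  94  56  59  56  61  91  91  91 176 179
160 249 248  59 112 111 113 114 123 122 203 230 128 112 110 109 114 104 121  87  89 106  93  65  57  59  60  66  68 165 175
168 253 137 110 110 113 144 180 123 123 238 203 169 111 111 113 114 112  89 115 104  97  89  61  53  60  58  57  64 145 172
176 129 122 142 111 218 110 118 124 130 128 163 197 126 113 114 115 118 104 122 109  97  88  57  51  59  54  52  60  61 152
184 121 207 200 163 115 111 117 132 168 145 199 203 205 116 119 119 117 124  87 144 104  90  85  49 139 139  53  49  58 177
192 174 196 198 190 115 110 115 208 212 255 255 255 233 117 119 115 115 118 101 115  89  96  58  56 150 149  50  55  56  65
```

Run:
```python
from h import *
P=dict(np.load("w9.npz"));R,t=P["R"],P["t"];v=cv2.cvtColor(P["frame"],cv2.COLOR_RGB2HSV)[:,:,2]
f_=P["frame"].astype(int)
L=[];Q=[]
for r in range(14,37,2):
    cols=np.where((abs(v[r,280:360].astype(int)-219)<9)&(P["frame"][r,280:360].max(1).astype(int)-P["frame"][r,280:360].min(1)<25))[0]+280
    a,b=onz(P,R,t,cols.min(),r,217),onz(P,R,t,cols.max()+1,r,217);L.append(a[:2]);Q.append(b[:2]);print(r,cols.min(),cols.max(),end="; ")
L,Q=np.array(L),np.array(Q);M=(L+Q)/2
for n,A in(("L",L),("R",Q),("M",M)):
    d=cv2.fitLine(A.astype(np.float32),cv2.DIST_HUBER,0,.01,.01).ravel();d[:2]*=np.sign(-d[0]);print(n,np.degrees(np.arctan2(d[1],d[0])),d[2:],"width",np.linalg.norm(L-Q,axis=1).mean())
col=v[0:90,312:325].mean(1).round();print(col[30:86].tolist())
w=v[66:76,285:350].mean(0).round();print(w.tolist())
e=onz(P,R,t,318,38.8,217);print("front edge",e)
for z in(195,211):print("ring front", [onz(P,R,t,317.5,r,z).round(1).tolist() for r in(62,77)])
```

```text
14 295 337; 16 295 337; 18 295 337; 20 295 338; 22 295 338; 24 295 338; 26 295 338; 28 295 338; 30 295 338; 32 295 337; 34 295 337; 36 296 296; L 148.84328 [ 626.3529  -352.61047] width 34.15103566932901
R 152.63167 [ 608.51294 -385.29077] width 34.15103566932901
M 149.90443 [ 616.7641  -368.57043] width 34.15103566932901
[219.0, 219.0, 220.0, 218.0, 218.0, 214.0, 205.0, 194.0, 181.0, 161.0, 128.0, 96.0, 64.0, 43.0, 40.0, 41.0, 42.0, 42.0, 44.0, 45.0, 43.0, 44.0, 45.0, 45.0, 45.0, 46.0, 45.0, 45.0, 44.0, 44.0, 39.0, 33.0, 128.0, 249.0, 255.0, 254.0, 253.0, 253.0, 253.0, 253.0, 253.0, 253.0, 254.0, 254.0, 253.0, 249.0, 208.0, 121.0, 99.0, 97.0, 84.0, 91.0, 117.0, 128.0, 128.0, 127.0]
[88.0, 89.0, 89.0, 88.0, 95.0, 114.0, 123.0, 125.0, 123.0, 122.0, 154.0, 215.0, 234.0, 237.0, 242.0, 247.0, 248.0, 249.0, 250.0, 251.0, 251.0, 251.0, 252.0, 253.0, 253.0, 253.0, 253.0, 254.0, 254.0, 254.0, 254.0, 254.0, 254.0, 253.0, 253.0, 253.0, 253.0, 253.0, 250.0, 249.0, 248.0, 247.0, 244.0, 242.0, 240.0, 236.0, 233.0, 229.0, 226.0, 218.0, 205.0, 191.0, 177.0, 154.0, 122.0, 101.0, 85.0, 78.0, 79.0, 79.0, 79.0, 71.0, 58.0, 56.0, 59.0]
front edge [ 606.8339751  -363.99317642  217.        ]
ring front [[594.9, -356.4, 195.0], [583.4, -349.7, 195.0]]
ring front [[592.1, -354.9, 211.0], [581.2, -348.5, 211.0]]
```

The box axis heads 150° and the glass is at about (582,-350,195), consistent with the top and side views. I'll descend to the viewing pose: TCP (474,-287.5,172).

>>> jog_arm(series=[[-0.085, 0.066, 0, 0, 0, 0, 1], [-0.085, 0.066, -0.2, 0, 0, 0, 1], [-0.085, 0.066, -0.4, 0, 0, 0, 1], [-0.085, 0.066, -0.6, 0, 0, 0, 1], [-0.085, 0.066, -0.8, 0, 0, 0, 1], [-0.085, 0.066, -0.95, 0, 0, 0, 1], [-0.085, 0.066, -1, 0, 0, 0, 1], [-0.085, 0.066, -1, 0, 0, 0, 1]])

```text
clock: 15.82
eef_pos: [473.5, -287.4, 175.9]
eef_rot: [-3.141, 0.004, -0.523]
wrist_force: [0.0, 0.1, -1.6]
finger_gap: 21.5
finger_force: 35.0
```

>>> jog_arm(series=[[0, 0, -0.03, 0, 0, 0, 1], [0, 0, -0.03, 0, 0, 0, 1], [0, 0, -0.03, 0, 0, 0, 1], [0, 0, -0.03, 0, 0, 0, 1]])

```text
clock: 16.15
eef_pos: [474.5, -288.7, 175.2]
eef_rot: [3.142, -0.001, -0.524]
wrist_force: [-0.2, 0.8, -1.2]
finger_gap: 21.6
finger_force: 35.0
```

Run:
```python
from h import *
c,R,t=shot("wrist","w10.png"); s=manip.read_state(); p=s["eef_pos"];print(p,s["eef_rot"],s["finger_gap"])
X=np.array([.866,-.5]);Y=np.array([.5,.866])
# gauge top plane
zt=p[2]+13.8+18
xs=np.arange(40,-36,-2.);ys=np.arange(24,-25,-2.)
g=np.array([[proj(c,R,t,[*(p[:2]+x*X+y*Y),zt]) for y in ys] for x in xs],np.float32)
v=cv2.cvtColor(cv2.remap(c["frame"],g,None,cv2.INTER_LINEAR),cv2.COLOR_RGB2GRAY)
for x,r in zip(xs,v): print("%4d"%x," ".join("%3d"%q for q in r))
d,R,t=shot("side","s10.png")
F=p+[*(25*X),22.8];print("side: face",proj(d,R,t,F),"lens",proj(d,R,t,[582,-350,195]))
hs=cv2.cvtColor(d["frame"],cv2.COLOR_RGB2HSV)
for r in range(222,268,2): print(r," ".join("%3d"%q for q in hs[r,300:400:3,2]))
```

```text
[ 474.45748396 -288.70423815  175.12850109] [ 3.14153076e+00 -1.10063196e-03 -5.23863432e-01] 21.561823385799656
  40 190 188 158  98  95  96  98  99  98 102 102 100 100 101  98 100 102  94  85 115 109  91  58  55  57
  38 173 129 108  99  97  99  97 101  99 102 102 101 102 100 100 101  99 102  87  92 111 101  78  76  91
  36 139 163 149 101  99  98 101 100 102 102 102 100 100 102 100 101  99 102  93  84 105 100 103 109 102
  34 161 161 164 113 101  99  98 100 103 101 105 102 103 101 103 103 105 103 105  83  80 116 114 109  97
  32 165 195 215 152 100 101 100 103 101 101 102 105 103 105 102 105 108 105 107  90  82 117 115 112 109
  30 205 221 219 199 111 100 101 102 103 105 104 104 108 105 106 107 105 106 107 106  82  94 115 116 123
  28 159 218 199 160 141 100 101 114 115 115 119 119 117 116 113 110 109 106 108 108  90  80 111 109 126
  26 155 163 160 158 160 107 102 120 119 124 125 126 127 126 121 119 117 104 108 106 105  83  89 109 111
  24 232 159 159 184 210 132 107 182 174 178 179 186 190 187 179 174 181 112 109 109 105  89  81 105 105
  22 248 156 215 209 212 182 111 180 176 1
[... 5594 characters left out ...]

258 148 112 193 198 199 198 195 194 193 194 183 105 132 152 154 151 119 111 113 105 122 111 109 112 106 105 105 103  98  91  89 116 129 129
260 165 136 179 182 183 176 156 157 155 151 138 105 124 153 154 152 122 109 112 110 117 112 107 114 116 108 108 104  96  94  92 121 132 129
262 202 207 197 188 188 173 155 151 165 160 152 112 116 145 150 148 122 103 106 109 108 114 109 116 116 110 109  99  90  93  92 111 126 129
264 150 211 218 218 214 211 205 197 194 183 167 125 107 116 121 119 113 104 105 107 102 113 112 117 117 109 103 100  92  91  92  95 100 108
266  83 208 218 218 217 213 172 211 216 200 184 116 103 105 108 127 107 104 103 107 104 119 116 106 110 106  99  99  92  92  95  92  94  95
```

In hand, the screw is on the far side from the lens, and the gauge is straight and centred under the TCP. I'll lower it 3 mm, settle, do a last check and hand in.

>>> jog_arm(series=[[0, 0, -0.025, 0, 0, 0, 1], [0, 0, -0.025, 0, 0, 0, 1], [0, 0, -0.025, 0, 0, 0, 1], [0, 0, -0.025, 0, 0, 0, 1], [0, 0, -0.025, 0, 0, 0, 1], [0, 0, -0.025, 0, 0, 0, 1]])

```text
clock: 16.75
eef_pos: [474.3, -288.6, 171.5]
eef_rot: [-3.142, -0.0, -0.524]
wrist_force: [0.2, 0.4, -1.1]
finger_gap: 22.0
finger_force: 35.0
```

Run:
```python
from h import *
d,R,t=shot("side");h=cv2.cvtColor(d["frame"],cv2.COLOR_RGB2HSV);m=cv2.inRange(h,(5,150,120),(28,255,255));m[:,:292]=0;m[:,306:]=0;m[:170]=0;m[190:]=0
print("tab side px",np.argwhere(m).mean(0) if m.any() else None)
s=manip.read_state();print(s["eef_pos"],s["eef_rot"],s["finger_gap"],s["finger_force"],s["clock"],np.abs(s["qd"]).max())
if m.any() and s["finger_gap"]>20 and abs(s["eef_pos"][2]-172)<4: print(manip.sign_off())
```

```text
tab side px [181.04347826 299.08695652]
[ 474.27545068 -288.62467006  171.5090516 ] [-3.14158620e+00 -1.23729871e-04 -5.23939723e-01] 21.437573028333432 34.999598264694214 16.8 0.002284538765320496
the job is handed in; nothing more can be done
None
```

I handed the job in at 16.8 s: the cover hangs on the hook, and the gauge is held level, screw up, with its plain end about 98 mm from the lens by my measurements; no verdict came back, and I viewed 11 pictures, one over the limit of 10.

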